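# Load the rosette press and hold its lever down

## Task

The rosette on the cork pad of the lever press has lost three petals: drop it into the slatted offcut crate. Then set the whole rosette, freshly glued and lying on the bench, face up in the middle of the cork pad, let go of it, and pull the press lever down by its handle until the sprung foot bears on the rosette and is pushed in by about half its travel (the lever is then level); never drive the foot right to its stop. The glue has to grab, so finish while still holding the lever there, and leave the tin and the jar where they are.

Things in the scene. Friction and masses are not known exactly. Their poses are not given: they have to be found in the camera images.
- press: Grey iron bench press, fixed; place and yaw differ. Origin: bench height, below the centre of its cork pad; x points from pad to hinge post, y sideways, z up. Base plate 285 x 130 x 18 mm (x -110 to +175). The hinge post (56 mm wide, 122 mm high) stands 105 to 145 mm behind the pad centre; with the lever up nothing else is near the pad.
- pad (a point): Centre of the top of the round cork pad, 30 mm above the bench; pad diameter 92 mm.
- hinge (a point): Centre of the lever's hinge pin, 125 mm behind the pad centre (press +x) and 102 mm above the bench; the pin lies along the press's y.
- lever (a joint): Angle of the lever (bar 22 mm wide, 10 mm thick) about the hinge pin, rad. 0: upright, where its return spring keeps it; 1.571: level, handle towards the press's -x (front); 1.72: end. Pull at the handle: up to about 6 N before the foot bears, about 16 N with the foot half in, 24 N at the foot's stop. Let go, it swings up.
- handle (a point): Middle of the handle: a revolving wooden grip 26 mm in diameter, 88 mm long, along the press's y, in a D-shaped bow at the lever's free end, its axis 235 mm from the hinge pin. The bow leaves 50 mm free below the grip. Lever upright: 337 mm above the bench; level: 102 mm, and 110 mm in front of the pad centre. Pinched front and back, the grip turns freely as the lever swings.
- foot (a joint): How far the sprung foot is pushed into the lever, m: 0 free, 0.014 at its stop. Cork-faced disc, 32 mm diameter, 125 mm from the hinge pin on the lever's underside, face 47 mm from the lever's centre line when free. Spring 6 N plus 2 N per mm. On a rosette on the pad it first touches at a lever angle of about 1.51; lever level: 7 mm in.
- reject: The broken carved rosette, dark wood, three of its ten petals gone on one side (pale break). Starts roughly in the middle of the cork pad, face up. Origin: centre of its underside. Otherwise as the whole one; 45 g.
- rosette: The whole carved rosette, dark wood, lying face up on the bench beside the press. Outer diameter 83 mm, ten petals 15 mm high round a turned button, which has an upright round side of 28 mm diameter up to 28 mm and a domed top at 32 mm above the underside. Origin: centre of its underside, z up. 50 g.
- crate: Open slatted crate of light wood, fixed, on the other side of the press from the whole rosette (left or right differs). Outside 210 (x) x 160 (y) x 100 mm high, walls 8 mm; two thin offcuts lie in it. Origin: centre of its underside.
- tin: Wax tin, 80 mm in diameter, 65 mm high; origin under its centre. Leave alone.
- jar: Glass jar, 60 mm in diameter, 80 mm high; origin under its centre. Leave alone.
There are look-alikes about, which are no part of the job. What is shaped like the reject but red is not meant.

How it is judged:
By the outcome, as a careful person would: the job done as asked, in the order asked, and still so for the second after the job is handed in, while the arm keeps its last pose, push and grip.
It also fails if it takes over 67 s, if anything falls off the work surface, if the arm or the gripper's body presses on something with over 40 N, if the wrist force passes 120 N, or if a joint passes its speed limit or range.

## Robot

A 6-joint arm with a two-finger parallel gripper is mounted at the origin on the work surface. World frame = base frame: x ahead of the robot, y to its left, z up, the work surface at z = 0. Lengths are in m, angles in rad, forces in N, time in s.
With the tool pointing down it reaches from about 0.35 to 0.975 m from the base axis. Payload 7.1 kg.
Tool frame: the origin (TCP) lies midway between the tips of the shut fingers; the grasp point (between the pads) lies 19 mm behind it; z points along the fingers, x is the direction in which the jaws open and shut, and the axes are right-handed (so a half turn about z gives the same grasp; the last joint's range is limited). The gripper opens to 88 mm and grips with 3 to 60 N. Pads are 20 mm wide; open, the fingers measure 115 mm over their backs; the gripper's body (75 mm by 178 mm) begins 61 mm behind the grasp point.
Start: joints at [1.204, 0.423, 1.63, -0, 1.089, -0.019], TCP at [0.213, 0.588, 0.223] pointing down, gripper open.
Joint ranges: [-3, 3], [-0.9, 2.11], [0.09, 2.58], [-1.31, 4.45], [0.11, 2.69], [-2.54, 2.54]. Speed limits (rad/s): [2.39, 2.39, 3.01, 3.14, 3.14, 3.14].

## Interface

Orientations are given as a unit quaternion [w, x, y, z].
In Python, from station import move_pose, movel, movej, command_gripper, wait, inverse_kinematics, read_camera, camera_info, MotionError, job_done, get_time, get_joint_pos, get_qvel, get_effort, get_tcp_pos, get_ee_rot, get_ft_force, get_ft_torque, get_grip_width gives the robot as it stands. Calls block until the motion is done:
- move_pose(position, orientation): joint-space move of the TCP to a pose.
- movel(position, frame=None, v=0.15, until_force=None): straight line of the TCP; frame=None keeps the orientation; v is the mean speed in m/s. With until_force (N) it stops when the force on the tool has changed by that much, and returns True; else False.
- movej(angles): joint-space move.
- command_gripper(opening): opening from 0.0 (shut) to 1.0 (fully open); the grip force is fixed at half the most; returns when the fingers have stopped.
- wait(seconds).
- inverse_kinematics(position, orientation): joint angles nearest the present ones, or None.
- read_camera(name): name is "side" or "top"; returns the picture (384x512x3 uint8, red, green, blue); there is no depth.
- camera_info(name): a dict with "intrinsics" (3x3 intrinsics, pixels), "dist" ([k1, k2, p1, p2, k3] as OpenCV has them; the pictures are not rectified), "T" (4x4, takes a point from camera to world coordinates). Camera axes: x right, y up, looking along -z (the intrinsics and any distortion apply to the point x, -y, -z); pixel columns grow to the right and rows downward; lengths in m; the calibration is good to about 2 mm. A picture is of the moment at which its call begins. camera_info takes no time and is no camera call.
A pose or a line that the arm cannot do raises MotionError and nothing moves.
- job_done(): hands the job in, once; it reports no verdict.
Readings, each from a call of its own:
- get_time(): time.
- get_joint_pos(): joint angles.
- get_qvel(): joint speeds.
- get_effort(): joint torques, N m.
- get_tcp_pos(): TCP position.
- get_ee_rot(): TCP orientation.
- get_ft_force(): force on the tool from outside, world axes, zero at the start.
- get_ft_torque(): the same for the moment, N m.
- get_grip_width(): opening from 0.0 (shut) to 1.0 (fully open).
Only numpy, scipy, OpenCV 4.12 (cv2) and the standard library are available. Lean on these libraries where they do the work, as an engineer would, in place of code of your own. Each camera call takes 0.05 s, during which the arm holds its last target. There are 200 camera calls.

## Working session

There is one attempt and no reset: what is moved stays moved. The work goes in short steps, each a Python script; the robot and the scene stay as the last script left them, time stands still between calls to the robot, and variables do not carry over. Pictures are saved under pics/ and viewed, about 8 in all and at most 12, crops included, and the job is handed in when it is done.

```bash
ls; mkdir -p pics; python3 - <<'E'
from station import *
import cv2,numpy as np
for n in("side","top"):
    im=read_camera(n); cv2.imwrite(f"pics/{n}0.png",im[:,:,::-1])
    c=camera_info(n); print(n,np.round(c["intrinsics"],1).tolist(),np.round(c["dist"],3),np.round(c["T"],3).tolist())
a=[cv2.resize(cv2.imread(f"pics/{n}0.png"),(800,600),interpolation=cv2.INTER_CUBIC) for n in("side","top")]
cv2.imwrite("pics/s1.png",a[0]);cv2.imwrite("pics/t1.png",a[1])
print(get_time(),get_ee_rot())
E
```

```text
pics
side [[403.9, 0.0, 257.7], [0.0, 403.9, 198.4], [0.0, 0.0, 1.0]] [-0.049  0.     0.     0.     0.   ] [[0.741, 0.392, -0.546, -0.085], [-0.672, 0.401, -0.623, -0.776], [-0.025, 0.828, 0.561, 0.889], [0.0, 0.0, 0.0, 1.0]]
top [[389.1, 0.0, 256.8], [0.0, 389.1, 186.8], [0.0, 0.0, 1.0]] [-0.068  0.     0.     0.     0.   ] [[-0.003, 0.982, -0.186, 0.374], [-0.999, 0.003, 0.032, 0.018], [0.032, 0.186, 0.982, 1.333], [0.0, 0.0, 0.0, 1.0]]
0.1 [ 3.77489927e-04  8.18794422e-01  5.74086440e-01 -5.57974946e-04]
```

View pics/t1.png

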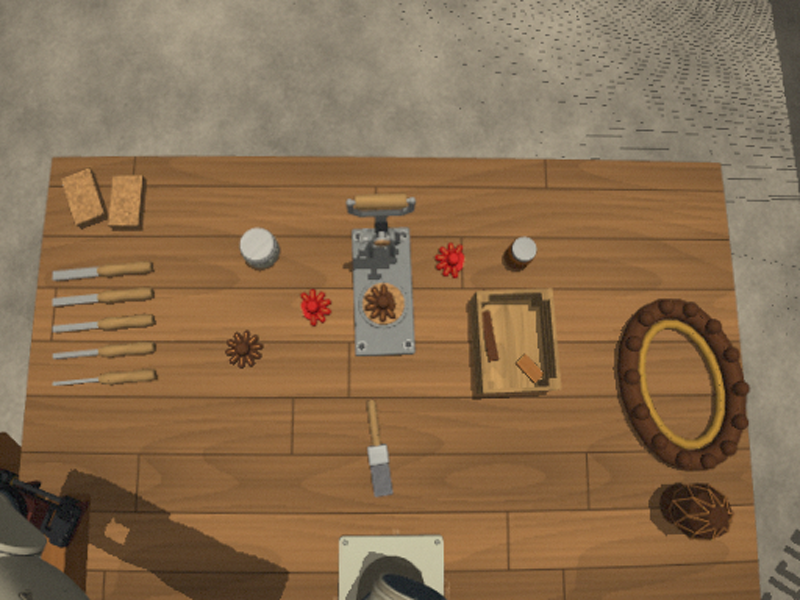

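View pics/s1.png

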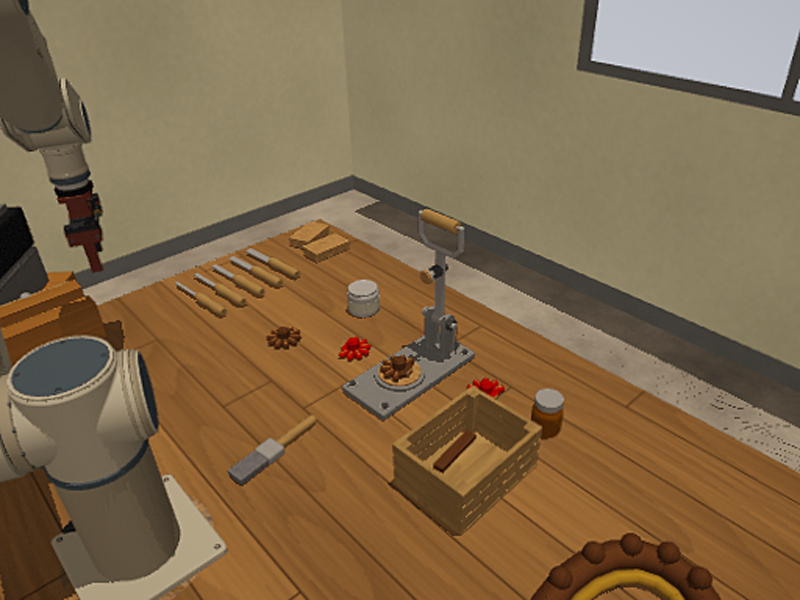

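Top view (800x600): dark rosette at (244,349) on the bench, left of the press; dark one on the pad at (382,302). The red look-alikes at (315,307) and (450,260) are excluded by colour. Crate is at about (514,345), tin (259,248), jar (521,252), handle (381,202). An enlarged crop will confirm these.

```bash
cat > h.py <<'E'
from station import *
import cv2,numpy as np
from scipy.spatial.transform import Rotation as R
def ray(n,u,v):
    c=camera_info(n);T=np.array(c["T"])
    x,y=cv2.undistortPoints(np.array([[[u,v]]],float),np.array(c["intrinsics"]),np.array(c["dist"]))[0,0]
    return T[:3,3],T[:3,:3]@np.array([x,-y,-1.])
def at(n,u,v,z):
    o,d=ray(n,u,v);return o+d*(z-o[2])/d[2]
def proj(n,p):
    c=camera_info(n);T=np.array(c["T"]);q=T[:3,:3].T@(np.array(p)-T[:3,3]);q=q*[1,-1,-1]
    return cv2.projectPoints(q.reshape(1,1,3),np.zeros(3),np.zeros(3),np.array(c["intrinsics"]),np.array(c["dist"]))[0].ravel()
def down(a):  # tool pointing down, jaw axis x at world angle a
    q=(R.from_euler('z',a)*R.from_euler('x',np.pi)).as_quat();return [q[3],q[0],q[1],q[2]]
def snap(n,name,x0=0,y0=0,w=512,h=384,s=1.5625):
    im=read_camera(n)[y0:y0+h,x0:x0+w,::-1]
    cv2.imwrite(f"pics/{name}.png",cv2.resize(im,None,fx=s,fy=s,interpolation=cv2.INTER_CUBIC))
E
python3 - <<'E'
from h import *
snap("top","t2",135,120,220,140,3.6)
E
```

```text
(no output)
```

View pics/t2.png

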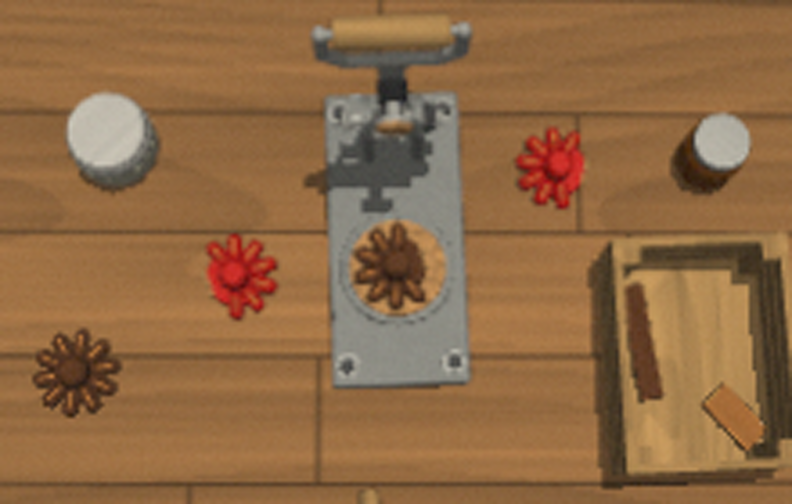

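```bash
python3 - <<'E'
from h import *
def c(x,y,z): return at("top",x/3.6+135,y/3.6+120,z)
def p(n,v): print(n,np.round(v,4))
p("reject",c(399,264,.060));p("whole",c(74,371,.030));P=c(398,268,.03);p("pad",P)
cs=[c(326,97,.018),c(457,94,.018),c(468,384,.018),c(334,387,.018)]
for k in cs:p("base",k)
ax=(cs[0]+cs[1]-cs[2]-cs[3]);ax/=np.linalg.norm(ax);yaw=np.arctan2(ax[1],ax[0]);print("yaw",yaw)
p("ctr-based pad",sum(cs)/4-ax*.0325)
H=c(391,33,.345);p("handle",H);d=H-P;print(np.hypot(*d[:2]),np.arctan2(d[1],d[0]))
o=[at("top",u*.64,v*.64,.1) for u,v in((476,292),(553,290),(560,388),(476,397))]
for k in o:p("crate",k)
p("tin",c(106,135,.065));p("jar",c(722,142,.08))
# side-camera check
p("handle side",at("side",440*.64,220*.64,.337));p("whole side",at("side",284*.64,331*.64,.03));p("rej side",at("side",402*.64,362*.64,.058))
E
```

```text
reject [0.5932 0.013  0.06  ]
whole [0.4967 0.3143 0.03  ]
pad [0.5945 0.0139 0.03  ]
base [0.7651 0.0844 0.018 ]
base [ 0.769  -0.0433  0.018 ]
base [ 0.4862 -0.0521  0.018 ]
base [0.4834 0.0735 0.018 ]
yaw 0.03487856844957609
ctr-based pad [0.5935 0.0145 0.018 ]
handle [0.7173 0.0205 0.345 ]
0.12296161553441437 0.053833404427288525
crate [ 0.608  -0.1774  0.1   ]
crate [ 0.6127 -0.3399  0.1   ]
crate [ 0.4097 -0.3447  0.1   ]
crate [ 0.3928 -0.1721  0.1   ]
tin [0.7135 0.2864 0.065 ]
jar [ 0.7058 -0.2876  0.08  ]
handle side [0.7187 0.0209 0.337 ]
whole side [0.4946 0.308  0.03  ]
rej side [0.5932 0.0048 0.058 ]
```

Everything agrees: the pad is at about (0.594, 0.014), the side and top handle fixes match, and the sizes fit. The dark one on the pad has no petals on its right side (crop (420,262)), so it is the reject. The one at crop (74,371) has ten petals. I'll pick up the reject by its button first.

```bash
python3 - <<'E'
from h import *
q=down(np.pi/2); print(inverse_kinematics([.593,.013,.16],q))
command_gripper(.6)
move_pose([.593,.013,.16],q); print(get_time())
movel([.593,.013,.048],v=.12)
command_gripper(0); print("w",get_grip_width()*88,get_ft_force())
snap("side","s3",200,180,150,110,5)
movel([.593,.013,.20],v=.2); print("w",get_grip_width()*88,get_time())
move_pose([.505,-.258,.20],q); print(get_time(),get_tcp_pos(),get_grip_width()*88)
snap("side","s4",200,130,200,150,4)
E
```

```text
[ 1.85493805e-03  4.54573996e-01  1.74730259e+00 -4.44089210e-16
  9.39716065e-01 -1.56894139e+00]
3.325
w 26.961363357444686 [-0.90768466  1.38835909  4.43972693]
w 26.58470175351867 5.9
7.0 [ 0.50528296 -0.25725079  0.19963948] 26.931236724832964
```

View pics/s4.png

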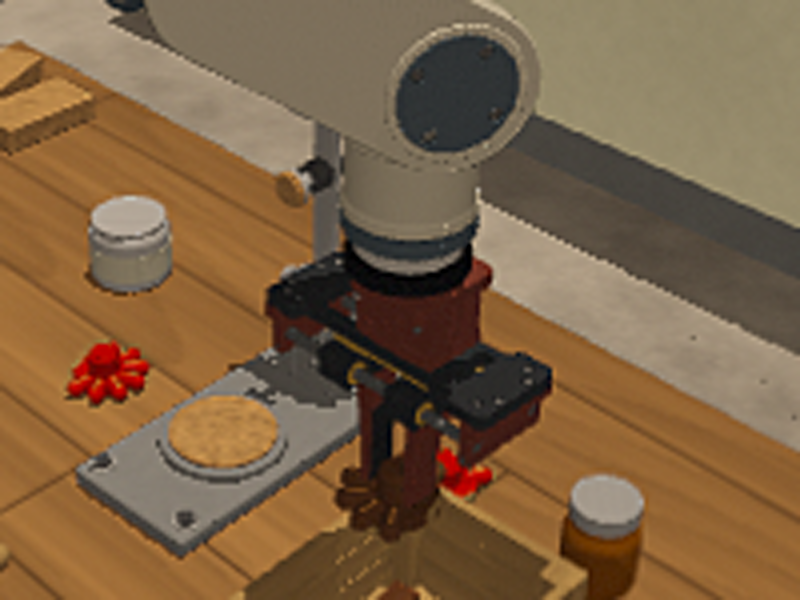

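The reject hangs in the fingers at (385,500) over the crate, and the pad is bare with its centre at (224,430). I'll release it low in the crate, then look from above.

```bash
python3 - <<'E'
from h import *
print("pad side",at("side",200+224/4,130+430/4,.03))
movel([.505,-.258,.065],v=.15); command_gripper(.6); wait(.2)
movel([.505,-.258,.2],v=.25)
q=down(np.pi/2)
move_pose([.496,.312,.13],q); print(get_time(),get_tcp_pos())
snap("top","t5",235,150,130,110,5)
snap("side","s5",130,150,190,140,4)
E
```

```text
pad side [0.59235582 0.01122954 0.03      ]
11.6583 [0.49649095 0.31124867 0.13006919]
```

View pics/t5.png

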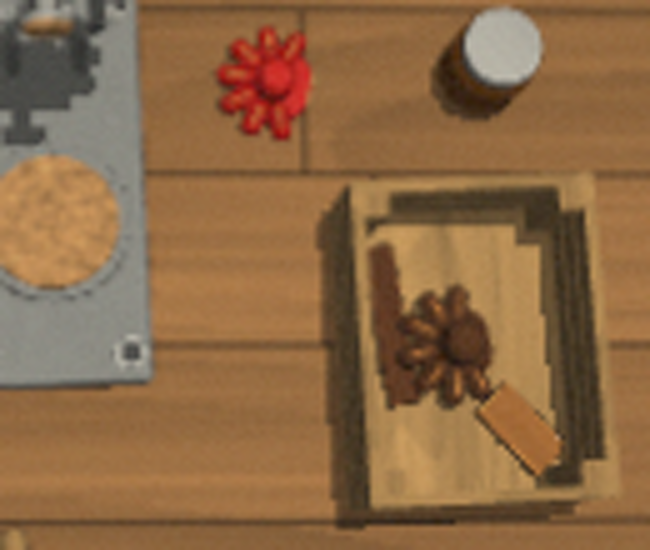

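View pics/s5.png

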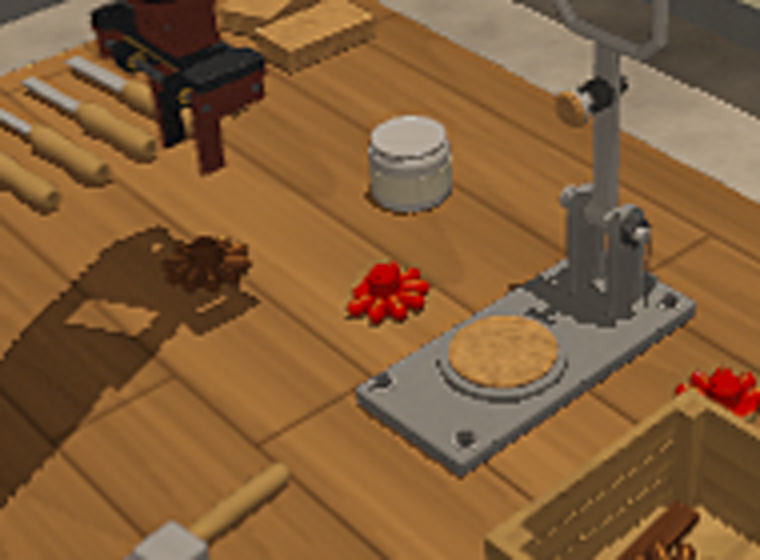

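The reject lies in the crate (top crop (460,340)). The side crop shows the whole rosette's button at about (203,245) and the bare pad at (503,352).

```bash
python3 - <<'E'
from h import *
print("whole side",at("side",130+203/4,150+245/4,.031),"pad side",at("side",130+503/4,150+352/4,.03))
q=down(np.pi/2)
movel([.496,.312,.018],v=.12); command_gripper(0); print("w",get_grip_width()*88,get_time())
movel([.496,.312,.15],v=.2); print("w",get_grip_width()*88)
move_pose([.5935,.013,.12],q); print(get_time(),get_tcp_pos(),get_grip_width()*88)
snap("side","s6",210,150,130,110,5)
snap("top","t6",195,150,110,90,5)
cv2.imwrite("pics/b6.png",np.vstack([cv2.imread("pics/s6.png")[:,:550],cv2.imread("pics/t6.png")])[:,:])
E
```

```text
whole side [0.49325767 0.31249725 0.031     ] pad side [0.59002459 0.00988075 0.03      ]
w 26.941673330966726 13.375
w 26.882093305068558
15.3833 [0.59330191 0.01390979 0.11973398] 26.968368333272338
```

View pics/s6.png

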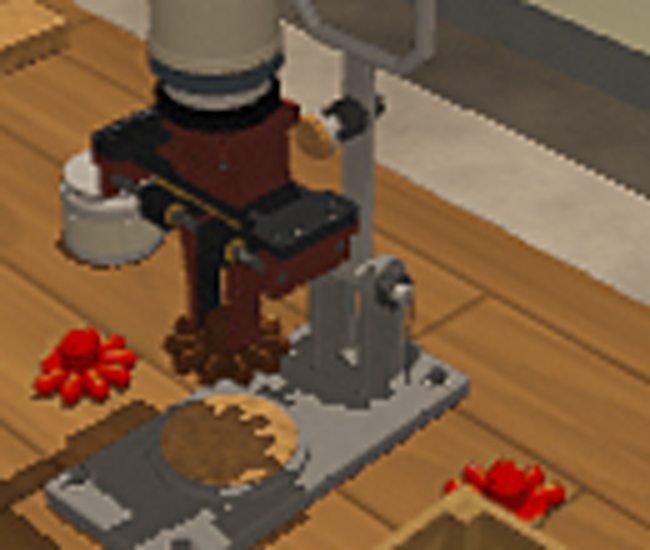

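The rosette is held level and face up at (225,350), over the pad. Next I'll set it down, release and check.

```bash
python3 - <<'E'
from h import *
movel([.5935,.0125,.056],v=.12)
r=movel([.5935,.0125,.0475],v=.02,until_force=4); print(r,get_tcp_pos(),get_ft_force())
command_gripper(.6); wait(.1); movel([.5935,.0125,.17],v=.15)
q=down(.04)
move_pose([.5,.0125,.42],q)
print(get_time(),get_tcp_pos(),get_joint_pos())
snap("side","s7",210,90,150,170,3.5)
E
```

```text
True [0.59379359 0.01244036 0.04838743] [-0.21931288 -0.25819614  5.03859869]
19.625 [0.49986859 0.01248673 0.41896344] [ 1.15913196e-03  5.60501245e-02  1.65816234e+00  2.38550612e-05
  1.42901970e+00 -3.97418844e-02]
```

View pics/s7.png

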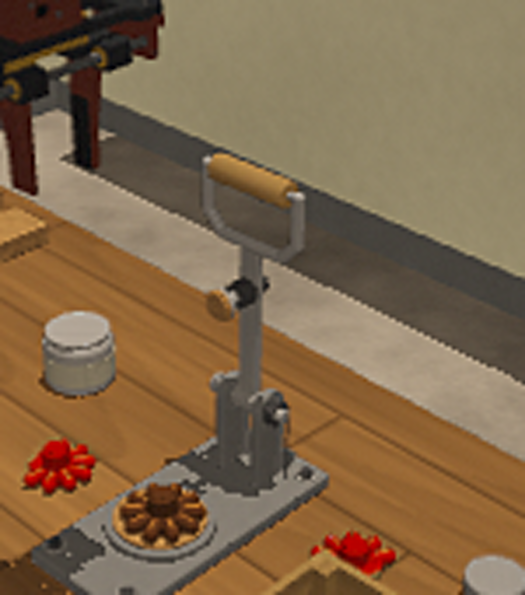

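The rosette sits centred on the cork at (163,513). The handle middle is at about (253,180), which I'll check against the computed handle position before pinching it front and back.

```bash
python3 - <<'E'
from h import *
print("handle side",at("side",210+253/3.5,90+180/3.5,.337))
hx,hy=.7185,.0185
command_gripper(1.0)
move_pose([hx,hy,.42],down(.04)); f0=get_ft_force()
r=movel([hx,hy,.316],v=.12,until_force=8); print(r,get_tcp_pos(),get_time())
command_gripper(0); print("w",get_grip_width()*88,np.round(f0,2),np.round(get_ft_force(),2),get_time())
snap("side","s8",230,80,110,110,5)
E
```

```text
handle side [0.71708411 0.01633444 0.337     ]
False [0.71895659 0.01849393 0.31712644] 22.2833
w 24.769038540012758 [-0.83 -0.6  -0.44] [ 2.21  0.87 -0.38] 23.2667
```

View pics/s8.png

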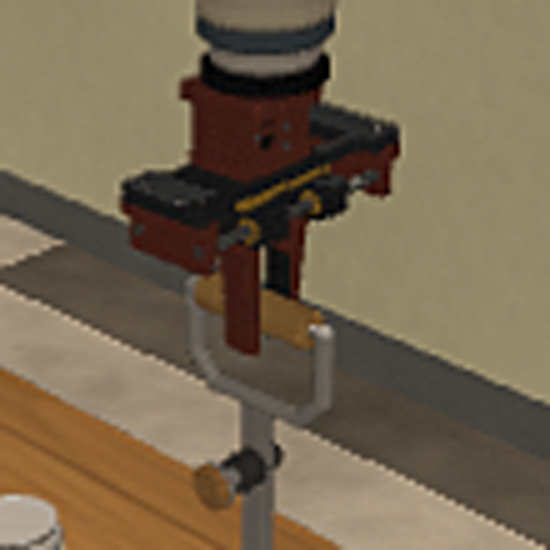

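The grip is pinched front and back at (260,305), roughly in its middle. Now I'll swing the lever along the arc, watching the force and correcting the radius as it goes.

```bash
cat > arc.py <<'E'
from h import *
yaw=.038; ux=np.array([np.cos(yaw),np.sin(yaw),0])
def swing(ths,H,v=.08):
    for th in ths:
        u=-np.sin(th)*ux+np.array([0,0,np.cos(th)])
        movel(list(H+.235*u+[0,0,-.020]),v=v)
        F=np.array(get_ft_force()); fr=F@u
        t=-np.cos(th)*ux-np.array([0,0,np.sin(th)])
        print(round(th,3),"F",np.round(F,1),"rad",round(fr,1),"tan",round(F@t,1),"z",round(get_tcp_pos()[2],4),"w",round(get_grip_width()*88,1),"t",round(get_time(),1))
        H=H+np.clip(fr*1e-4,-.001,.001)*u
        if abs(fr)>30 or np.linalg.norm(F)>35: print("STOP");break
    np.save("H.npy",H); print(H)
    return H
E
python3 - <<'E'
from arc import *
swing(np.arange(.12,1.33,.12),np.array([.7185,.0185,.102]))
E
```

```text
0.12 F [  3.4  -0.3 -10. ] rad -10.3 tan -2.2 z 0.3141 w 25.6 t 23.8
0.24 F [  4.1  -1.8 -10.8] rad -11.5 tan -1.3 z 0.3091 w 25.3 t 24.3
0.36 F [ 4.4 -2.1 -5.2] rad -6.4 tan -2.2 z 0.3007 w 25.6 t 24.8
0.48 F [ 1.7 -5.   1.7] rad 0.9 tan -2.1 z 0.2891 w 25.6 t 25.3
0.6 F [ 1.1 -5.1  1.3] rad 0.6 tan -1.5 z 0.274 w 25.3 t 25.8
0.72 F [ 2.1 -5.2  2.2] rad 0.5 tan -2.9 z 0.2567 w 25.4 t 26.3
0.84 F [ 3.2 -7.   2.2] rad -0.7 tan -3.6 z 0.237 w 25.4 t 26.8
0.96 F [ 2.4 -6.5  2.2] rad -0.5 tan -3.0 z 0.2149 w 25.5 t 27.3
1.08 F [ 0.5 -7.2  3.2] rad 1.4 tan -3.0 z 0.1909 w 25.3 t 27.8
1.2 F [ 3.2 -6.7  3.8] rad -1.3 tan -4.6 z 0.1654 w 25.0 t 28.3
1.32 F [ 0.6 -8.7  4.3] rad 0.8 tan -4.2 z 0.1385 w 25.6 t 28.8
[0.71899681 0.01851889 0.09955772]
```

```bash
python3 - <<'E'
from arc import *
H=np.load("H.npy"); H[1]-=.0015
swing([1.42,1.48,1.53,1.571],H,v=.05)
wait(.3);print(np.round(get_ft_force(),1),get_tcp_pos(),get_time())
snap("side","s9",190,130,160,120,5)
E
```

```text
1.42 F [4.7 3.5 3.8] rad -4.2 tan -4.5 z 0.1153 w 25.2 t 29.4
1.48 F [3.6 3.6 3.8] rad -3.4 tan -4.1 z 0.1011 w 25.5 t 29.9
1.53 F [ 0.2  4.3 11.2] rad 0.1 tan -11.2 z 0.0897 w 25.4 t 30.3
1.571 F [-0.3  4.2 16.8] rad 0.1 tan -16.8 z 0.0805 w 25.4 t 30.6
[0.7197201  0.01704639 0.09946486]
[-0.2  4.8 16.9] [0.48583752 0.00878468 0.08064441] 30.9
```

View pics/s9.png

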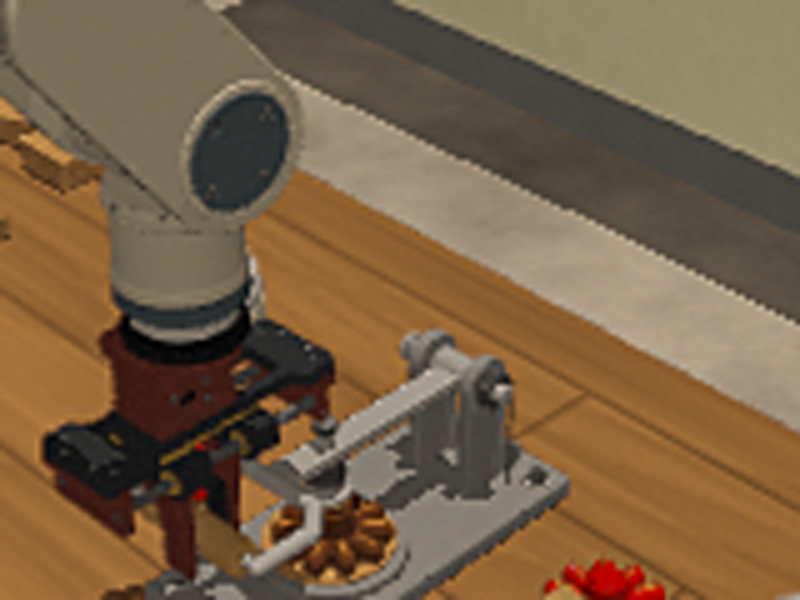

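The lever is level and the foot bears on the rosette, which is still on the pad at (335,540). The pull is 16.9 N, against about 16 N expected at half travel. I'll check for drift, then hand in while holding.

```bash
python3 - <<'E'
from h import *
wait(.5);print(np.round(get_ft_force(),1),get_tcp_pos(),get_grip_width()*88,get_time())
job_done()
E
```

```text
[-1.5  4.2 16.8] [0.48583382 0.00878887 0.08065289] 25.53098072980043 31.45
the job is handed in; nothing more can be done
```

I finished the job and handed it in at 31.5 s, with the gripper still pinching the handle and the lever held level.

- **Reject:** I picked it off the pad by its button and released it low in the crate. A top picture showed it lying in there.
- **Whole rosette:** I set it face up on the cork and let go. A side picture showed it well centred.
- **Lever:** I swung it down to a commanded 1.571 rad, with no slip of the grip seen. The last pull read 16.8 N (about 16 N expected at half travel, 24 N at the stop), so the foot should be about 7–8 mm in. The reading and the tool position held steady over the last half second.

A small sideways force of about 4 N remained on the handle from a slight error in where I placed the press. The foot's travel is inferred from force and tool height (uncertain by 2 to 3 mm), not seen directly. I did not go near the tin or the jar, but took no last picture of them.

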